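# Fetch the jar from behind the bottles on to the balance

### The job

The jar at the back of the grey bottle caddy is to be weighed: take the check weight off the balance and stand it in its little wooden holder, and stand both capped bottles from the front of the caddy upright in the steel side tray. With those out of the way, set the jar gently and upright in the middle of the balance pan, and only then put the two bottles back in the caddy, each on the very spot where it stood at the start. Leave the small clear beaker next to the jar where it is.

Things in the scene. Friction and masses are not known exactly. Their poses are not given: they have to be found in the camera images.
- tall_mid (a point): Tall round amber bottle, 140 mm high: body 54 mm across up to 90 mm, neck 30 mm, blue cap 36 mm across from 110 to 140 mm above its underside; 0.3 kg. Point on its axis 70 mm up. On one of the two front spots of the caddy; lift it by the cap, fingers on the cap's front and back (along the caddy's x), as the other bottle's cap is about 38 mm away sideways.
- square_mid (a point): Square white plastic bottle, 120 mm high: body 52 x 52 mm up to 80 mm, neck 30 mm, blue cap 36 mm across from 90 to 120 mm above its underside; 0.26 kg. Point on its axis 60 mm up. On the other front spot of the caddy, about 74 mm from the tall bottle; lift it by the cap like the tall one.
- jar_mid (a point): Squat round amber jar with a flat blue lid as wide as itself: 50 mm across, 48 mm high, 0.14 kg. Point on its axis half-way up (24 mm). On one of the two rear spots of the caddy, about 10 mm clear of the bottle before it and 25 mm clear of the beaker beside it: once the bottles are gone, grasp it on its front and back sides (along the caddy's x).
- weight_mid (a point): Polished steel check weight, a cylinder 32 mm in diameter and 36 mm high with a 16 mm button on top (43 mm in all), 0.2 kg. The point is on its axis, 21.5 mm above its underside; z upwards. It starts standing near the middle of the balance pan.
- beaker_mid (a point): Small clear beaker, 46 mm across the rim, 52 mm high, on the other rear spot of the caddy, beside the jar. A bystander: leave it. The point is on its axis, half-way up (26 mm).
- caddy: Fixed grey open caddy, 152 mm (x) by 164 mm (y), rim 12 mm high and 4 mm thick, flat floor 4 mm thick; thin black lines on the floor part it into four spots, centred 31 mm (x) and 37 mm (y) from the middle. Origin at the centre of its underside, on the table. x points away from the robot: front row (bottles) at negative x, rear row (jar, beaker) at positive x.
- tray: Fixed steel side tray, 150 mm (x) by 200 mm (y), rim 12 mm high and 4 mm thick, floor 4 mm thick, flat and empty. Origin at the centre of its underside, on the table. Both bottles fit side by side along its y axis, for example 45 mm either side of the middle.
- holder: Fixed wooden holder for the check weight, a shallow open square box 68 mm by 68 mm, walls 12 mm high and 5 mm thick, floor 5 mm thick. Origin at the centre of its underside, on the table.
- balance: Fixed white laboratory balance with a round steel pan 110 mm across. Origin on the table right below the middle of the pan; the pan's flat top is 70 mm above the table. Housing 180 mm wide (y), from 80 mm behind the origin (+x) to 170 mm in front of it (-x), its top 54 mm above the table, display at the front.
There are look-alikes about, which are no part of the job. Leave any red or turquoise look-alike of the caddy alone.

How it is judged:
On the way, in this order (a step that is already met when the one before it is completed fails the run):
1. the check weight stands in its holder and both bottles stand upright in the side tray, the jar not yet moved from its spot (horizontal distance between weight_mid and holder below 0.019 m and angle between each of weight_mid, tall_mid, square_mid's own z axis and vertical below 0.12 rad and height (world z) of weight_mid between 0.0205 and 0.0325 m and x of tall_mid in the frame of tray between -0.055 and 0.055 m and y of tall_mid in the frame of tray between -0.075 and 0.075 m and height (world z) of tall_mid between 0.068 and 0.08 m and x of square_mid in the frame of tray between -0.055 and 0.055 m and y of square_mid in the frame of tray between -0.075 and 0.075 m and height (world z) of square_mid between 0.058 and 0.07 m and distance of jar_mid from where it was at the start of the episode below 0.02 m), for 0.2 s.
2. the jar stands in the middle of the balance pan, let go, while both bottles are still in the side tray (horizontal distance between jar_mid and balance below 0.018 m and angle between each of jar_mid, tall_mid, square_mid's own z axis and vertical below 0.12 rad and height (world z) of jar_mid between 0.088 and 0.1 m and x of tall_mid in the frame of tray between -0.055 and 0.055 m and y of tall_mid in the frame of tray between -0.075 and 0.075 m and height (world z) of tall_mid between 0.068 and 0.08 m and x of square_mid in the frame of tray between -0.055 and 0.055 m and y of square_mid in the frame of tray between -0.075 and 0.075 m and height (world z) of square_mid between 0.058 and 0.07 m and contact force between the fingers and jar below 0.05 N), for 0.2 s.
At the end, for the whole second after the job is handed in: Weight upright in its holder (within 19 mm of the middle), jar upright on the pan (within 18 mm of the middle), each bottle upright in the caddy within 16 mm of where it started, beaker upright within 20 mm of its start; all released and at rest (horizontal distance between weight_mid and holder below 0.019 m and angle between each of weight_mid, jar_mid, tall_mid, square_mid, beaker_mid's own z axis and vertical below 0.12 rad and height (world z) of weight_mid between 0.0205 and 0.0325 m and horizontal distance between jar_mid and balance below 0.018 m and height (world z) of jar_mid between 0.088 and 0.1 m and distance of each of tall_mid, square_mid from where it was at the start of the episode below 0.016 m and height (world z) of tall_mid between 0.068 and 0.08 m and height (world z) of square_mid between 0.058 and 0.07 m and linear speed of each of tall, square, jar, weight below 0.01 m/s and distance of beaker_mid from where it was at the start of the episode below 0.02 m); the robot touches nothing.
It fails at once if the beaker is pushed more than 20 mm away or knocked over (distance of beaker_mid from where it was at the start of the episode above 0.02 m or angle between beaker_mid's own z axis and vertical above 0.5 rad).
It fails at once if a bottle or the jar is tipped over (angle between any of tall_mid, square_mid, jar_mid's own z axis and vertical above 0.7 rad).
It fails at once if the jar is dropped or pressed hard on the balance (over 40 N) (contact force between jar and balance above 40 N).
It also fails if it takes over 134 s, if anything falls off the work surface, if the arm or the gripper's body presses on something with over 40 N, if the wrist force passes 120 N, or if a joint passes its speed limit or range.

### The arm

A 7-joint arm with a two-finger parallel gripper is mounted at the origin on the work surface. World frame = base frame: x ahead of the robot, y to its left, z up, the work surface at z = 0. Lengths are in m, angles in rad, forces in N, time in s.
With the tool pointing down it reaches from about 0.4 to 0.85 m from the base axis. Payload 4.5 kg.
Tool frame: the origin (TCP) lies between the finger pads; the fingertips stand 11 mm ahead of it and the grasp point (between the pads) lies 8 mm behind it; z points along the fingers, y is the line along which they close (so a half turn about z gives the same grasp; the last joint's range is limited). The gripper opens to 88 mm and grips with 3 to 60 N. Pads are 18 mm wide; open, the fingers measure 123 mm over their backs; the gripper's body (75 mm by 187 mm) begins 45 mm behind the grasp point.
Start: joints at [1.324, 0.689, -0.195, 1.565, 0.157, 0.902, -0.215], TCP at [0.173, -0.601, 0.25] pointing down, gripper open.
Joint ranges: [-3.01, 3.01], [-0.46, 2.08], [-1.47, 1.51], [0.13, 2.56], [-1, 4.14], [0.04, 2.09], [-2.66, 2.66]. Speed limits (rad/s): [2.57, 2.57, 3.14, 3.14, 3.14, 3.14, 3.14].

### API

Orientations are given as [roll, pitch, yaw] about the fixed x, y, z axes, in that order (R = Rz(yaw) Ry(pitch) Rx(roll)).
In Python, from rig import * gives the robot as it stands. The module is installed in compiled form; this text tells all that it offers. Calls block until the motion is done:
- move_ptp(position, orientation): joint-space move of the TCP to a pose.
- line_to(position, max_speed=0.15, orientation=None, f_stop=None): straight line of the TCP; orientation=None keeps the orientation; max_speed is the mean speed in m/s. With f_stop (N) it stops when the force on the tool has changed by that much, and returns True; else False.
- set_joints(angles): joint-space move.
- open_jaws() and grab(): open the fingers fully, or close them until they stop; the grip force is fixed at half the most.
- dwell(seconds).
- solve_ik(position, orientation): joint angles nearest the present ones, or None.
- state(): the state.
- camera(name): name is "scene" or "top"; returns the picture (384x512x3 uint8, red, green, blue); there is no depth.
- get_calibration(name): a dict with "mtx" (3x3 intrinsics, pixels), "k1" (the pictures are not rectified: a ray, as slopes to the right and down, at radius r is drawn at 1 + k1 r^2 times it, then the intrinsics apply), "R" (3x3) and "t" (3): a world point X has camera coordinates R X + t. Camera axes: x right, y down, z forward; pixel columns grow to the right and rows downward; lengths in m; the calibration is good to about 2 mm. A picture is of the moment at which its call begins. get_calibration takes no time and is no camera call.
A pose or a line that the arm cannot do raises PlanningError and nothing moves.
- hand_in(): hands the job in; it is judged then, once.
The state is a dict: "time_s": time; "joints": joint angles; "joint_velocities": joint speeds; "joint_efforts": joint torques, N m; "ee_pos": TCP position; "ee_rot": TCP orientation; "force": force on the tool from outside, world axes, zero at the start; "ft_torque": the same for the moment, N m; "finger_gap": finger opening in m; "grasp_force": force on a finger pad.
Only numpy, scipy, OpenCV 4.12 (cv2) and the standard library are available. Lean on these libraries where they do the work, as an engineer would, in place of code of your own. Each camera call takes 0.05 s, during which the arm holds its last target. There are 200 camera calls.

## Working session

There is one attempt and no reset: what is moved stays moved. The work goes in short steps, each a Python script; the robot and the scene stay as the last script left them, time stands still between calls to the robot, and variables do not carry over. Pictures are saved under pics/ and viewed, at most 14 in all, crops included, and the job is handed in when it is done.

```bash
mkdir -p pics
python3 - <<'E'
from rig import *
import cv2
for n in("scene","top"):
    im=camera(n); cv2.imwrite(f"pics/{n}0.png",cv2.cvtColor(im,cv2.COLOR_RGB2BGR))
    c=get_calibration(n); print(n,c["mtx"].tolist() if hasattr(c["mtx"],"tolist") else c["mtx"],c["k1"],c["R"],c["t"])
s=state();print(s["ee_pos"],s["ee_rot"],s["time_s"])
E
```

```text
scene [[470.8426405780752, 0.0, 250.68069206971384], [0.0, 470.8426405780752, 191.9246920742813], [0.0, 0.0, 1.0]] 0.011026758446271163 [[-0.412667    0.91081485 -0.01105712]
 [ 0.50540297  0.21885248 -0.83466846]
 [-0.75780855 -0.35002843 -0.55064172]] [ 0.18071346 -0.12496867  1.64331264]
top [[370.8973202422841, 0.0, 254.35389577658057], [0.0, 370.8973202422841, 197.80341266034316], [0.0, 0.0, 1.0]] -0.10862871415032539 [[-0.01721309 -0.99983703  0.0054434 ]
 [-0.99825671  0.01687797 -0.05655677]
 [ 0.05645568 -0.00640743 -0.99838455]] [0.00343586 0.41603133 1.16994021]
[ 0.17300668 -0.60001594  0.249012  ] [-3.13997826e+00  1.33143627e-04  2.80872663e-01] 0.1
```

View pics/scene0.png

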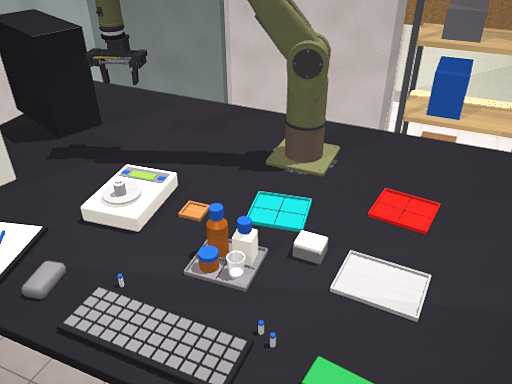

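View pics/top0.png

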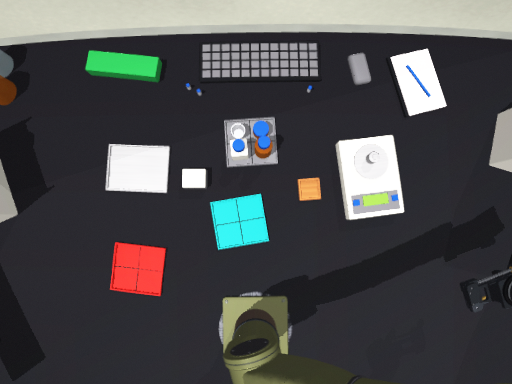

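The grey caddy sits at top px (251,142), with the turquoise look-alike at (240,221) and the red one at (138,269). The steel tray is at (138,169), the holder at (310,189) and the pan at (372,161). The grey one holds the bottles and jar, so it is the one meant. I'll confirm that in one crop while measuring.

```bash
cat > h.py <<'E'
import numpy as np, cv2
from rig import *
def rays(name,uv):
    c=get_calibration(name); K=np.array(c["mtx"]);R=np.array(c["R"]);t=np.array(c["t"])
    p=cv2.undistortPoints(np.array(uv,float).reshape(-1,1,2),K,np.array([c["k1"],0,0,0.])).reshape(-1,2)
    return -R.T@t,np.c_[p,np.ones(len(p))]@R
def plane(name,uv,z):
    o,d=rays(name,uv); return o+d*((z-o[2])/d[:,2])[:,None]
def tri(a,b):   # pixel in scene, pixel in top -> point, gap
    (o1,d1),(o2,d2)=rays("scene",[a]),rays("top",[b]); d1,d2=d1[0],d2[0]
    s=np.linalg.lstsq(np.c_[d1,-d2],o2-o1,rcond=None)[0]
    p,q=o1+s[0]*d1,o2+s[1]*d2; return (p+q)/2,np.linalg.norm(p-q)
def blobs(im,lo,hi,box,amin=8):
    x0,y0,x1,y1=box; m=cv2.inRange(cv2.cvtColor(im,cv2.COLOR_RGB2HSV),np.array(lo),np.array(hi))[y0:y1,x0:x1]
    cs=cv2.findContours(m,cv2.RETR_EXTERNAL,cv2.CHAIN_APPROX_NONE)[0]
    return [c.reshape(-1,2)+[x0,y0] for c in cs if cv2.contourArea(c)>=amin]
def cen(c): 
    return np.array(c.min(0)+c.max(0))/2.
E
python3 - <<'E'
from h import *
np.set_printoptions(precision=4,suppress=True)
S=cv2.cvtColor(cv2.imread("pics/scene0.png"),cv2.COLOR_BGR2RGB);T=cv2.cvtColor(cv2.imread("pics/top0.png"),cv2.COLOR_BGR2RGB)
B=([100,120,60],[130,255,255])
for n,I,b in(("scene",S,(180,195,275,290)),("top",T,(220,110,285,175))):
    for c in blobs(I,*B,b): print(n,"blue",cen(c),c.min(0),c.max(0))
def rect(n,I,lo,hi,b,z,amin=100):
    for c in blobs(I,lo,hi,b,amin):
        w=plane(n,c,z)[:,:2].astype(np.float32); r=cv2.minAreaRect(w)
        print(n,b,z,"rect",np.round(np.array(r[0]),4),np.round(np.array(r[1]),4),r[2])
rect("top",T,[5,100,80],[20,255,255],(290,170,330,210),.012)
rect("scene",S,[5,100,80],[20,255,255],(170,195,212,225),.012)
rect("top",T,[0,0,150],[180,60,255],(100,138,176,200),.012)
rect("scene",S,[0,0,120],[180,60,255],(325,245,440,320),.012)
rect("top",T,[0,0,60],[180,60,255],(215,110,285,172),.012)
rect("scene",S,[0,0,60],[180,60,255],(175,220,272,292),.012)
rect("top",T,[0,0,150],[180,60,255],(330,130,410,225),.054)
a=cv2.resize(T[105:180,210:330],None,fx=5,fy=5,interpolation=cv2.INTER_CUBIC)
a2=cv2.resize(T[130:225,330:410],None,fx=3.9,fy=3.9,interpolation=cv2.INTER_CUBIC)
im=np.zeros((600,800,3),np.uint8)
c1=cv2.resize(T[105:180,215:290],(300,300),interpolation=2); c2=cv2.resize(T[130:205,333:408],(300,300),interpolation=2)
c3=cv2.resize(S[195:295,180:280],(400,400),interpolation=2)[:300]; 
im[:300,:300]=c1;im[:300,300:600]=c2
im[300:600,:400]=cv2.resize(S[200:290,170:290],(400,300),interpolation=2)
im[300:600,400:800]=cv2.resize(S[160:235,80:180],(400,300),interpolation=2)
cv2.imwrite("pics/crop1.png",im[...,::-1])
E
```

```text
scene blue [207.5 254. ] [198 246] [217 262]
scene blue [244. 224.] [237 215] [251 233]
scene blue [216.  211.5] [209 203] [223 220]
top blue [238.5 145. ] [233 139] [244 151]
top blue [261.  134.5] [253 121] [269 148]
top (290, 170, 330, 210) 0.012 rect [ 0.442  -0.1785] [0.0723 0.0727] 3.543194055557251
scene (170, 195, 212, 225) 0.012 rect [ 0.447  -0.1756] [0.086  0.0789] 3.356360912322998
top (100, 138, 176, 200) 0.012 rect [0.5196 0.3745] [0.2028 0.1518] 86.409912109375
scene (325, 245, 440, 320) 0.012 rect [0.5236 0.3743] [0.2019 0.1629] 86.45602416992188
top (215, 110, 285, 172) 0.012 rect [0.5983 0.0063] [0.1582 0.1677] 2.8759264945983887
scene (175, 220, 272, 292) 0.012 rect [0.6028 0.1057] [0.0982 0.0424] 22.305051803588867
scene (175, 220, 272, 292) 0.012 rect [ 0.5764 -0.0164] [0.2342 0.2217] 6.735530853271484
top (330, 130, 410, 225) 0.054 rect [ 0.4747 -0.3648] [0.2495 0.1895] 6.263559341430664
```

View pics/crop1.png

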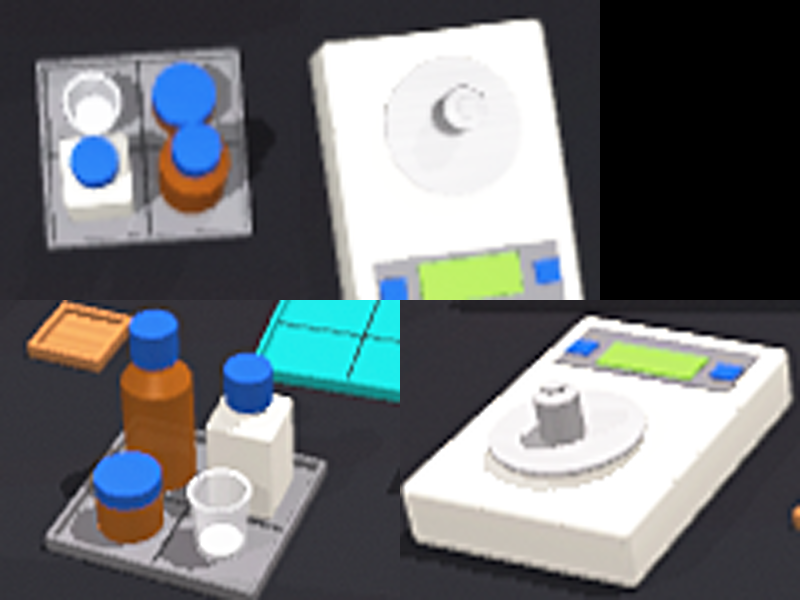

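The crop confirms that the grey caddy holds the tall amber bottle (front right), the square white bottle (front left), the jar (rear right) and the beaker (rear left). The check weight stands slightly behind the pan's centre.

Run:
```python
from h import *
np.set_printoptions(precision=4,suppress=True)
P=lambda n,uv,z: plane(n,[uv],z)[0]
print("tall top",P("top",(264.2,141.5),.144),"tri(mid cap)",tri((216,211.5),(264.2,142)), P("scene",(216,211.5),.129))
print("square",P("top",(238.7,145.2),.124),P("scene",(244,224),.109))
print("jar",P("top",(261,129),.052),P("scene",(207.5,254-3),.048))
print("weight",P("top",(374.5,156.5),.113),P("scene",(118.2,182.5),.113))
print("pan",P("top",(371.2,161.2),.07),P("scene",(122,192.5),.07))
c=np.array([.5983,.0063]);a=np.radians(2.876);R=np.array([[np.cos(a),-np.sin(a)],[np.sin(a),np.cos(a)]])
for n,o in(("tall",(-.031,-.037)),("sq",(-.031,.037)),("jar",(.031,-.037)),("beak",(.031,.037))): print(n,c+R@o)
import itertools
# caddy rim corners from scene & top (crop pixels)
for uv in((37,62),(240,50),(252,234),(50,247)): print("cor top",P("top",(215+uv[0]/4,105+uv[1]/4),.012))
# reach + orientation check
for nm,p in(("tall",(.566,-.03,.12)),("pan",(.5,-.365,.1)),("trayL",(.52,.42,.12)),("hold",(.442,-.178,.04))):
  for y in np.radians([-87,3,93,-3,6]):
    q=solve_ik(p,[np.pi,0,y]); print(nm,np.degrees(y),q is not None and np.round(q,2))
```

```text
tall top [ 0.5694 -0.0338  0.144 ] tri(mid cap) (array([ 0.5703, -0.033 ,  0.1298]), np.float64(0.002722056319483779)) [ 0.569  -0.0322  0.129 ]
square [0.5639 0.04   0.124 ] [0.5637 0.0405 0.109 ]
jar [ 0.6285 -0.0279  0.052 ] [ 0.6259 -0.0303  0.048 ]
weight [ 0.5273 -0.3626  0.113 ] [ 0.5362 -0.355   0.113 ]
pan [ 0.5199 -0.3661  0.07  ] [ 0.5225 -0.3612  0.07  ]
tall [ 0.5692 -0.0322]
sq [0.5655 0.0417]
jar [ 0.6311 -0.0291]
beak [0.6274 0.0448]
cor top [0.6685 0.0895 0.012 ]
cor top [ 0.6758 -0.0751  0.012 ]
cor top [ 0.5249 -0.0814  0.012 ]
cor top [0.5171 0.0806 0.012 ]
tall -87.0 [-0.26  0.85  0.41  1.87 -0.6   0.55 -2.54]
tall 3.0000000000000004 [-0.04  0.8   0.02  1.86 -0.03  0.49 -1.52]
tall 93.0 [ 0.19  0.82 -0.38  1.84  0.52  0.58 -0.47]
tall -3.0000000000000004 [-0.05  0.8   0.04  1.86 -0.07  0.48 -1.59]
tall 6.000000000000001 [-0.03  0.8   0.01  1.86 -0.01  0.49 -1.48]
pan -87.0 [ 0.39  0.91  0.31  1.71 -0.45  0.6  -2.13]
pan 3.0000000000000004 [ 0.6   0.88 -0.07  1.7   0.1   0.57 -1.06]
pan 93.0 [ 0.77  0.9  -0.38  1.69  0.5   0.65  0.16]
pan -3.0000000000000004 [ 0.58  0.88 -0.04  1.7   0.06  0.57 -1.12]
pan 6.000000000000001 [ 0.61  0.88 -0.09  1.7   0.13  0.57 -1.02]
trayL -87.0 [-0.21  1.2  -1.26  1.5   1.17  1.31  1.6 ]
trayL 3.0000000000000004 [-1.02  0.98  0.55  1.55 -0.64  0.8  -1.73]
trayL 93.0 [-0.76  0.9   0.02  1.53 -0.03  0.71 -0.67]
trayL -3.0000000000000004 [-1.02  0.98  0.56  1.55 -0.65  0.81 -1.82]
trayL 6.000000000000001 [-1.01  0.97  0.54  1.55 -0.63  0.8  -1.68]
hold -87.0 [ 0.23  0.9   0.09  2.15 -0.63  0.11 -2.17]
hold 3.0000000000000004 [ 0.29  0.9  -0.01  2.15  0.08  0.1  -1.31]
hold 93.0 [ 0.35  0.9  -0.11  2.14  0.67  0.13 -0.32]
hold -3.0000000000000004 [ 0.29  0.9  -0.    2.15  0.04  0.1  -1.38]
hold 6.000000000000001 [ 0.29  0.9  -0.01  2.15  0.1   0.1  -1.28]
```

```bash
cat >> h.py <<'E'
YAW=np.pi/2+.05; O=[np.pi,0,YAW]; HI=.27
def say(m):
    s=state(); print(m,"t%.1f"%s["time_s"],np.round(s["ee_pos"],4),"gap %.4f"%s["finger_gap"],"gf %.1f"%s["grasp_force"],"F",np.round(s["force"],1))
def pick(xy,z,hi=HI):
    move_ptp([*xy,max(z+.08,.2)],O); line_to([*xy,z],.15); grab(); say("grabbed")
    line_to([*xy,hi],.2); say("lifted")
def place(xy,z,hi=HI):
    line_to([*xy,hi],.3); line_to([*xy,z+.015],.18)
    hit=line_to([*xy,z-.003],.03,f_stop=5); say("down hit=%s"%hit)
    open_jaws(); line_to([*xy,hi],.2); say("released")
WEIGHT,HOLD=(.529,-.362),(.442,-.178); PAN=(.5205,-.3635)
TALL,SQ,JAR=(.5693,-.0330),(.5645,.0408),(.629,-.0290)
TT,TS=(.520-.045*.063,.3745-.045),(.520+.045*.063,.3745+.045)
E
python3 - <<'E'
from h import *
pick(WEIGHT,.092,.2); place(HOLD,.027,.2)
cv2.imwrite("pics/s1.png",cv2.resize(camera("scene")[140:260,60:260],(800,480))[...,::-1])
E
```

```text
grabbed t3.5 [ 0.5289 -0.362   0.092 ] gap 0.0313 gf 30.0 F [-1.   0.1 -0.2]
lifted t4.1 [ 0.5281 -0.3618  0.1989] gap 0.0308 gf 30.0 F [-1.1 -0.2 -2.8]
down hit=True t6.5 [ 0.4422 -0.178   0.0268] gap 0.0308 gf 30.0 F [-0.5  0.4  4.5]
released t8.5 [ 0.4413 -0.178   0.1993] gap 0.0883 gf 0.0 F [-0.2 -1.   0.5]
```

View pics/s1.png

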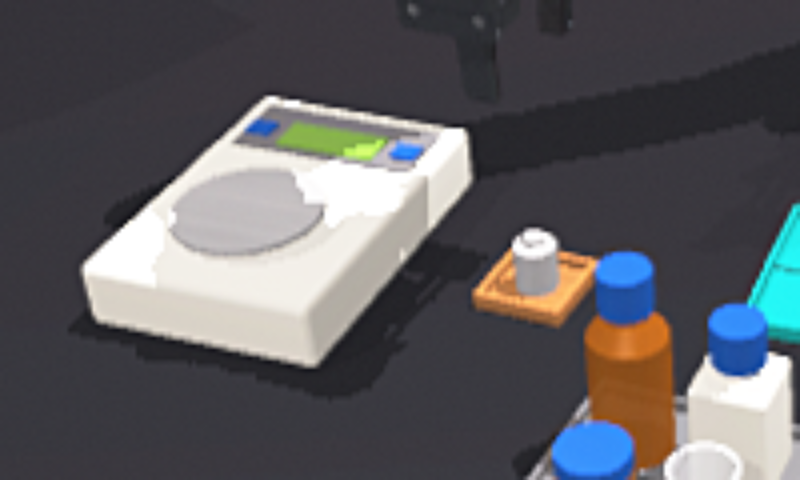

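The weight now stands upright in the holder, at about (535,262) in the crop. The bottles are next.

Run:
```python
from h import *
pick(TALL,.121); place(TT,.121)
cv2.imwrite("pics/s2.png",camera("scene")[...,::-1])
pick(SQ,.101); place(TS,.101)
im=np.hstack([camera("top")[90:240,90:340],camera("scene")[190:340,190:440]])
cv2.imwrite("pics/s3.png",cv2.resize(im,(800,240),interpolation=2)[...,::-1])
```

```text
grabbed t10.8 [ 0.5695 -0.033   0.121 ] gap 0.0352 gf 30.0 F [ 0.   0.2 -0.1]
lifted t11.7 [ 0.5681 -0.0333  0.2687] gap 0.0351 gf 30.0 F [ 0.5  0.9 -3.8]
down hit=True t14.5 [0.5178 0.3294 0.1208] gap 0.0350 gf 30.0 F [0.4 0.1 3.5]
released t16.3 [0.5166 0.3288 0.2689] gap 0.0882 gf 0.0 F [ 0.1 -0.4 -0.3]
grabbed t19.2 [0.5652 0.0409 0.1012] gap 0.0351 gf 30.1 F [ 2.2 -0.5  0.1]
lifted t20.1 [0.5633 0.0403 0.2687] gap 0.0350 gf 30.0 F [-0.5 -0.7 -2.8]
down hit=True t23.1 [0.5234 0.4194 0.1009] gap 0.0347 gf 30.4 F [1.3 0.1 2.7]
released t25.0 [0.5223 0.4188 0.2687] gap 0.0879 gf 0.0 F [-0.1  0.8  0.5]
```

View pics/s3.png

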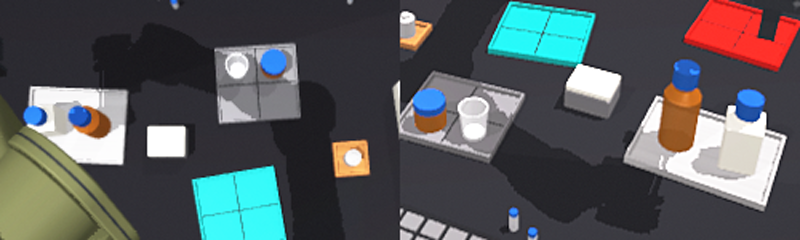

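Both bottles stand upright in the tray: the tall one at scene-crop (680,105) and the square one at (745,130). The jar is free of obstructions in the caddy, so I'll move it now.

Run:
```python
from h import *
pick(JAR,.028,.22); place(PAN,.094,.22); line_to([.47,-.1,.27],.3)
im=np.hstack([camera("top")[110:230,230:430],camera("scene")[150:270,70:270]])
cv2.imwrite("pics/s4.png",cv2.resize(im,(800,240),interpolation=2)[...,::-1]); print(im.shape)
```

```text
grabbed t28.8 [ 0.6294 -0.0289  0.0282] gap 0.0491 gf 30.0 F [ 0.7 -0.3  0.2]
lifted t29.9 [ 0.628  -0.0292  0.2188] gap 0.0490 gf 30.0 F [ 0.4  0.3 -0.6]
down hit=True t32.5 [ 0.5204 -0.3636  0.094 ] gap 0.0493 gf 30.0 F [-0.7 -0.1  4.1]
released t34.0 [ 0.5196 -0.3634  0.219 ] gap 0.0880 gf 0.0 F [0.8 0.1 0. ]
(120, 400, 3)
```

View pics/s4.png

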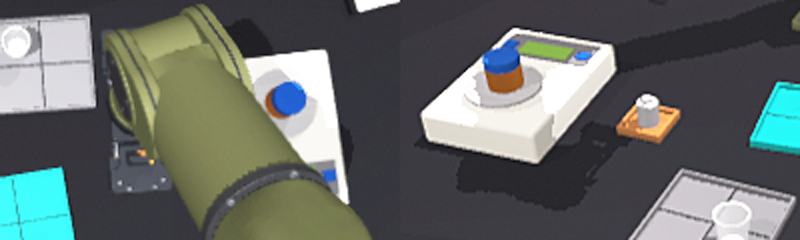

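The jar stands upright near the middle of the pan, at scene-crop (504,85) against a pan centre of about (503,87). The bottles go back next, square first.

Run:
```python
from h import *
line_to([.47,.25,.27],.3)
pick(TS,.101); place(SQ,.101)
pick(TT,.121); place(TALL,.121); line_to([.42,.25,.3],.3)
T,S=camera("top"),camera("scene")
P=lambda n,uv,z: np.round(plane(n,[uv],z)[0],4)
for c in blobs(S,[100,120,60],[130,255,255],(180,195,275,290)): print("scene",cen(c))
for c in blobs(T,[100,120,60],[130,255,255],(220,110,285,175)): print("top",cen(c))
im=np.hstack([T[110:230,220:420],S[150:290,70:270][:120]]); im=np.vstack([cv2.resize(im,(800,240),interpolation=2),cv2.resize(S[190:310,80:280],(800,480),interpolation=2)[:350]])
cv2.imwrite("pics/s5.png",im[...,::-1])
```

```text
grabbed t38.9 [0.5232 0.4195 0.101 ] gap 0.0351 gf 29.8 F [0.5 0.3 0.2]
lifted t39.9 [0.5222 0.4186 0.2684] gap 0.0352 gf 29.8 F [ 0.  -0.  -3.1]
down hit=True t42.8 [0.565  0.0407 0.1007] gap 0.0351 gf 30.3 F [ 0.7 -0.6  3.1]
released t44.7 [0.5637 0.0405 0.269 ] gap 0.0878 gf 0.0 F [-0.2 -0.4 -0.7]
grabbed t47.4 [0.5173 0.3295 0.121 ] gap 0.0353 gf 30.0 F [-0.2  0.8  0.3]
lifted t48.3 [0.5164 0.3286 0.2685] gap 0.0353 gf 30.0 F [-0.4 -0.4 -3.9]
down hit=True t51.1 [ 0.5698 -0.0331  0.1208] gap 0.0351 gf 30.0 F [0.3 0.4 2.9]
released t52.9 [ 0.5685 -0.0333  0.269 ] gap 0.0875 gf 0.0 F [-0.8 -1.  -0.6]
scene [244. 224.]
scene [216. 211.]
top [238.5 145.5]
top [263.5 142. ]
```

View pics/s5.png

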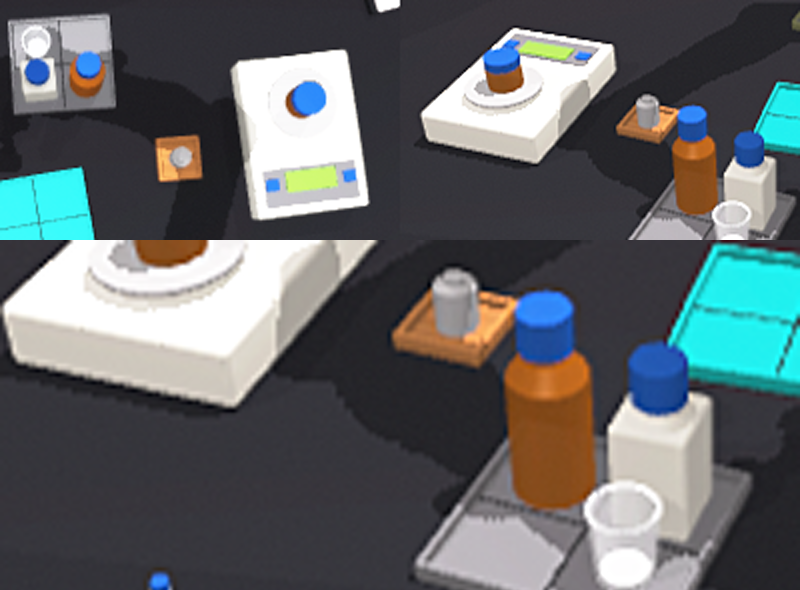

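The caps are back at their starting pixels (216,211) and (244,224). The jar is upright on the pan, the weight is in its holder and the beaker hasn't moved, so I'm handing in.

```bash
python3 -c "
from rig import *
dwell(.5); print(hand_in())"
```

```text
the job is handed in; nothing more can be done
None
```

I handed the job in at about 55 s of the 134 s allowed: the weight is in its holder, the jar stands upright mid-pan, both bottles are back on their starting spots, and the beaker hasn't moved; the final pictures agree, but the hand-in returned no verdict.

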